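Switch on the ring under the kettle

ROBOT

A 6-joint arm with a two-finger parallel gripper is mounted at the origin on the work surface. World frame = base frame: x ahead of the robot, y to its left, z up, the work surface at z = 0. Lengths are in m, angles in rad, forces in N, time in s.
With the tool pointing down it reaches from about 0.325 to 0.9 m from the base axis. Payload 6.1 kg.
Tool frame: the origin (TCP) lies midway between the tips of the shut fingers; the grasp point (between the pads) lies 19 mm behind it; z points along the fingers, y is the line along which they close (so a half turn about z gives the same grasp; the last joint's range is limited). The gripper opens to 85 mm and grips with 20 to 120 N. Pads are 22 mm wide; open, the fingers measure 114 mm over their backs; the gripper's body (76 mm by 85 mm) begins 54 mm behind the grasp point. The pads swing forward as they close: fully open they stand 13 mm farther back than shut.
Start: joints at [0.978, 0.22, 1.526, -0, 1.395, -0.126], TCP at [0.281, 0.558, 0.231] pointing down, gripper open.
Joint ranges: [-2.98, 2.98], [-0.91, 2.08], [0.09, 2.57], [-1.24, 4.39], [0.2, 2.65], [-2.68, 2.68]. Speed limits (rad/s): [2.57, 2.57, 3.01, 3.14, 3.14, 3.14].

INTERFACE

Orientations are given as [roll, pitch, yaw] about the fixed x, y, z axes, in that order (R = Rz(yaw) Ry(pitch) Rx(roll)).
In Python, from plant import movep, move_l, set_joints, gripper_to, hold, inverse_kinematics, observe, get_image, get_calibration, Unreachable, job_done gives the robot as it stands. Calls block until the motion is done:
- movep(position, orientation): joint-space move of the TCP to a pose.
- move_l(position, feed=0.15, rotation=None, max_force=None): straight line of the TCP; rotation=None keeps the orientation; feed is the mean speed in m/s. With max_force (N) it stops when the force on the tool has changed by that much, and returns True; else False.
- set_joints(angles): joint-space move.
- gripper_to(opening, f_grip=None): finger opening in m; f_grip is the grip in N (None keeps the last); returns when the fingers have stopped.
- hold(seconds).
- inverse_kinematics(position, orientation): joint angles nearest the present ones, or None.
- observe(): the state.
- get_image(name): name is "scene" or "top" or "wrist"; returns (picture, depth): 420x560x3 uint8, red, green, blue; 420x560 float32, m along the optical axis (not along the pixel's ray), 0 where there is no reading.
- get_calibration(name): a dict with "intrinsics" (3x3 intrinsics, pixels), "world_from_camera" (4x4, takes a point from camera to world coordinates). Camera axes: x right, y down, z forward; pixel columns grow to the right and rows downward; lengths in m; the calibration is good to about 2 mm. A picture is of the moment at which its call begins: read the wrist's pose just before it. get_calibration takes no time and is no camera call; for the wrist camera it gives the pose at the moment of the call.
A pose or a line that the arm cannot do raises Unreachable and nothing moves.
- job_done(): hands the job in; it is judged then, once.
The state is a dict: "time_s": time; "q": joint angles; "joint_velocities": joint speeds; "joint_torque": joint torques, N m; "eef_pos": TCP position; "tcp_rot": TCP orientation; "ft_force": force on the tool from outside, world axes, zero at the start; "torque": the same for the moment, N m; "opening": finger opening in m; "grasp_force": force on a finger pad.
Only numpy, scipy, OpenCV 4.12 (cv2) and the standard library are available. Lean on these libraries where they do the work, as an engineer would, in place of code of your own. Each camera call takes 0.05 s, during which the arm holds its last target. There are 200 camera calls.

TASK

The steel kettle has been set on one of the two rings of the white worktop hob, and the red pot on the other. Switch on the ring under the kettle: flip the black toggle in front of that ring right over, from leaning towards the front edge of the hob to leaning towards the ring. Leave the other toggle off and do not shift the kettle.

Things in the scene. Friction and masses are not known exactly. Their poses are not given: they have to be found in the camera images.
- hob: White twin-ring worktop hob, fixed, 340 (x) by 520 (y) by 65 mm high; origin under its centre on the worktop, z up, seen by the robot +y is its left and +x its back. The front 80 mm of its flat top (-x, nearest the robot) is the grey control strip with two toggles. Behind: two dark rings, 180 mm across, tops at z = 77 mm, centred at x = 55, y = +130 (left) and -130 mm (right).
- left_switch (a joint): Black bat toggle in front of the left ring. Pivot at hob (-120, +130, 68) mm, 3 mm above the strip; bat 45 mm long from there, 13.6 mm thick at the tip, 9 mm at its root. Rad: 0 off, leans 24 deg to hob -x (tip 18 mm before the pivot, 41 above); 0.42 upright; 0.84 on, leans 24 deg to +x, to ring and red dot. Over-centre spring: snaps to the side it leans to, stays; 3 N at the tip moves it. Starts off.
- right_switch (a joint): Black bat toggle in front of the right ring. Pivot at hob (-120, -130, 68) mm, 3 mm above the strip; bat 45 mm long from there, 13.6 mm thick at the tip, 9 mm at its root. Rad: 0 off, leans 24 deg to hob -x (tip 18 mm before the pivot, 41 above); 0.42 upright; 0.84 on, leans 24 deg to +x, to ring and red dot. Over-centre spring: snaps to the side it leans to, stays; 3 N at the tip moves it. Starts off.
- kettle: Brushed steel kettle with a black arched handle, 172 mm across, 196 mm high with its handle, spout to its own +x reaching 112 mm from its axis; origin at the centre of its underside. Loose; it stands within about 8 mm of the centre of one ring, spout away from the toggles. A red lidded pot of like size stands on the other ring.
Mind the look-alikes: they are no part of the job. Leave any blue look-alike of the kettle alone.

How it is judged:
By the outcome, as a careful person would: the job done as asked, in the order asked, and still so for the second after the job is handed in, with the robot touching nothing.
It also fails if it takes over 29 s, if anything falls off the work surface, if the arm or the gripper's body presses on something with over 40 N, if the wrist force passes 120 N, or if a joint passes its speed limit or range.

## Working session

There is one attempt and no reset: what is moved stays moved. The work goes in short steps, each a Python script; the robot and the scene stay as the last script left them, time stands still between calls to the robot, and variables do not carry over. Pictures are saved under pics/ and viewed, at most 10 in all, crops included, and the job is handed in when it is done.

```bash
mkdir -p pics; cat > h.py <<'E'
import numpy as np, cv2
from plant import *
def snap(n,f):
    c=get_calibration(n); p,d=get_image(n)
    cv2.imwrite('pics/'+f+'.png',p[:,:,::-1]); np.savez('pics/'+f,p=p,d=d,K=c["intrinsics"],T=c["world_from_camera"])
def ld(f): return np.load('pics/'+f+'.npz')
def ray(z,u,h):
    K,T=z['K'],z['T']; d=T[:3,:3]@np.linalg.inv(K)@[u[0],u[1],1]; o=T[:3,3]
    return o+d*(h-o[2])/d[2]
def cloud(z):
    d=z['d']; v,u=np.indices(d.shape); K,T=z['K'],z['T']
    P=np.stack([u,v,np.ones_like(u)],-1)@np.linalg.inv(K).T*d[...,None]
    return P@T[:3,:3].T+T[:3,3]
E
python3 - <<'E'
from h import *
snap('scene','s1');snap('top','t1')
print(observe()['time_s'],observe()['ft_force'])
for f in('s1','t1'): print(ld(f)['T'].round(3))
E
```

```text
0.1 [ 0.46246483 -0.01045362  0.19395337]
[[ 0.19   0.546 -0.816  1.313]
 [ 0.982 -0.092  0.167 -0.192]
 [ 0.016 -0.833 -0.553  0.578]
 [ 0.     0.     0.     1.   ]]
[[ 0.023 -0.982  0.186  0.429]
 [-0.999 -0.029 -0.028 -0.046]
 [ 0.033 -0.185 -0.982  0.822]
 [ 0.     0.     0.     1.   ]]
```

View pics/s1.png

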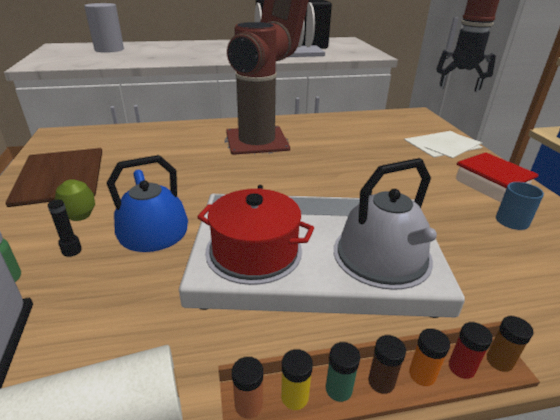

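View pics/t1.png

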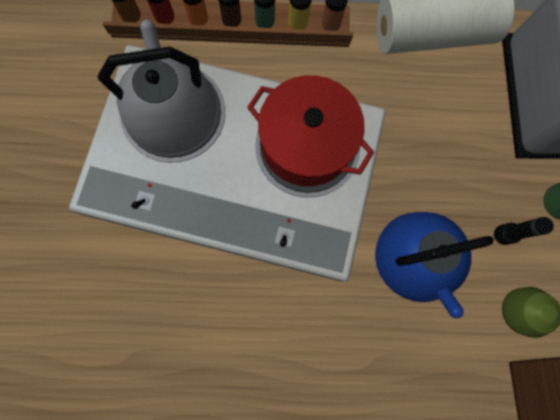

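The top view shows the steel kettle at (165,105) on the left ring and the red pot at (310,130) on the right.

- **Toggles that could be confused:** left at about (140,203), right at about (285,238).
- **Other look-alike:** the blue kettle at (425,255), off the hob, to be left alone.
- **Choice:** the left toggle at (140,203), in front of the steel kettle.

Next I'll fit the hob and check a crop.

```bash
python3 - <<'E'
from h import *
z=ld('t1');C=cloud(z)
m=(abs(C[...,2]-.065)<.006)&(z['d']>0)
m=cv2.morphologyEx(m.astype(np.uint8),cv2.MORPH_OPEN,np.ones((3,3)))
n,l,s,c=cv2.connectedComponentsWithStats(m); k=1+s[1:,4].argmax(); print(s[k])
m=l==k
P=C[m]; print('z med',np.median(P[:,2]))
r=cv2.minAreaRect(P[:,:2].astype(np.float32)*1000); print(r)
# hob axes
B=cv2.boxPoints(r); print(B.round())
for u in [(72,207),(347,278),(383,110)]: print(u,ray(z,u,.065).round(4))
for n_,u in [('Lplate',(145,201)),('Rplate',(286,237)),('Ldot',(150,185)),('Rdot',(289,220))]: print(n_,ray(z,u,.065).round(4))
cv2.imwrite('pics/c1.png',cv2.resize(z['p'][165:265,90:340,::-1],None,fx=3,fy=3,interpolation=cv2.INTER_CUBIC))
E
```

```text
[   70    64   316   217 29343]
z med 0.06543397994889355
((667.1799926757812, 27.2794189453125), (518.296630859375, 338.6122131347656), 77.14697265625)
[[ 444. -188.]
 [ 775. -263.]
 [ 890.  242.]
 [ 560.  318.]]
(72, 207) [0.5652 0.3083 0.065 ]
(347, 278) [ 0.4518 -0.1846  0.065 ]
(383, 110) [ 0.7708 -0.2554  0.065 ]
Lplate [0.58   0.1803 0.065 ]
Rplate [ 0.5217 -0.0751  0.065 ]
Ldot [0.6098 0.1738 0.065 ]
Rdot [ 0.5527 -0.0798  0.065 ]
```

View pics/c1.png

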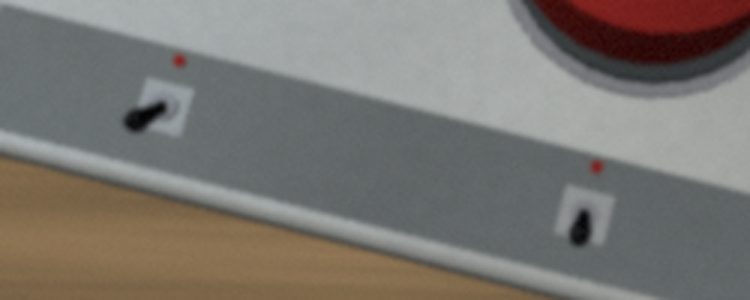

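The crop shows both toggles leaning towards the front edge; their plates are at crop (165,107) and (585,213). The left one sits in front of the kettle, and the rectangle fit puts its pivot at about (0.579, 0.181), which agrees with the plate ray (0.580, 0.180).

```bash
python3 - <<'E'
from h import *
a=np.radians(-12.85);hx=np.array([np.cos(a),np.sin(a),0]);piv=np.array([.5795,.1805,0])
P=lambda x,z: list(piv+hx*x+[0,0,z])
rots=[[np.pi,0,y] for y in (a,a+np.pi)]
c=[(abs(q[5]),i) for i,r in enumerate(rots) if (q:=inverse_kinematics(P(-.068,.2),r)) is not None]
R=rots[min(c)[1]]; print(c)
gripper_to(0.0); movep(P(-.068,.2),R)
print(move_l(P(-.068,.09),.12,max_force=10))
print(move_l(P(-.008,.09),.05,max_force=20))
o=observe(); print(o['eef_pos'],o['ft_force'],hx@(np.array(o['eef_pos'])-piv))
move_l(P(-.068,.09),.1); move_l(P(-.068,.23),.15)
movep([.38,.42,.25],R)
snap('top','t2'); print(observe()['time_s'])
p=ld('t2')['p'][165:265,90:340,::-1]; cv2.imwrite('pics/c2.png',cv2.resize(p,None,fx=3,fy=3,interpolation=cv2.INTER_CUBIC))
d=cv2.absdiff(ld('t1')['p'],ld('t2')['p']).max(2); print('kettle diff',(d[20:165,90:225]>30).sum())
E
```

```text
[(np.float64(2.0156452181664832), 0), (np.float64(1.1259474354233112), 1)]
False
False
[0.5714485  0.18232801 0.08991321] [0.07436821 0.07165077 0.72604839] -0.008256405621657983
7.7833
kettle diff 0
```

View pics/c2.png

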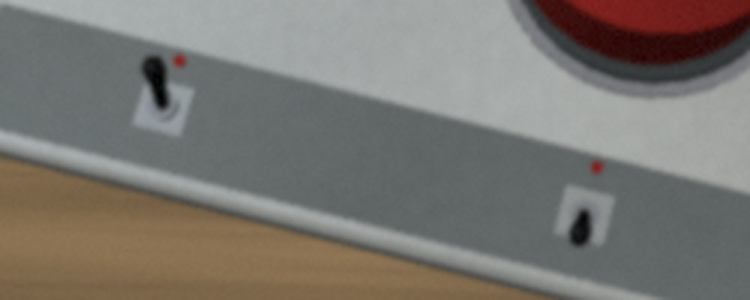

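The left toggle's tip is now at crop (153,65), leaning towards the ring and the red dot. The right toggle hasn't moved, and the kettle area is unchanged.

```bash
python3 -c "from plant import *; print(job_done())"
```

```text
the job is handed in; nothing more can be done
None
```

The left toggle, in front of the steel kettle, is flipped on; the right toggle is still off, the kettle did not move, and the job is handed in, with the robot clock at about 8 s of the 29 s limit.

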